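Ready the sniff-port station for the next run

TASK

The run is over, so get the station ready for the next one: swing the clear guard of the peak-flow meter fully aside, push the meter's reset lever all the way back against its zero stop, and swing the guard fully closed again. Then turn the readout screen so that it faces squarely to the front of its stand, and lean it back to 45 degrees. Leave the flask, the jar and the handset where they are.

Things in the scene. Friction and masses are not known exactly. Their poses are not given: they have to be found in the camera images.
- console: Peak-flow meter: a fixed white box 200 x 200 x 55 mm with a level white dial (124 mm across) in the middle of its top. Origin: centre of its underside; -x is its front (robot side), +y its left, z up.
- dial_center (a point): Middle of the dial, on the axis of the reset lever, 59 mm above the bench. The zero stop is a steel pin 10 mm across, 50 mm from this axis, its top 75 mm above the bench, just clockwise of the lever arm when that is at 0.
- reset_lever (a joint): Black reset lever on the vertical axis through dial_center: hub 26 mm across, one arm 14 mm wide reaching 55 mm from the axis, from 61 to 83 mm above the bench (hub to 86 mm). 0: arm against its zero stop, pointing to the console's front (-x). Value in rad, growing counterclockwise seen from above, up to 4.7; so it goes back to zero clockwise. It stays where it is left.
- lever_tip (a point): Middle of the outer end of the lever arm, on its top, 55 mm from the axis.
- guard (a joint): Clear round guard (disc 120 mm across, 4 mm thick, 90 to 94 mm above the bench, dark rim) swinging level over the dial about a vertical pivot behind it. 0: fully closed (against its stop, centred over the dial). Value in rad, growing as it swings aside to the console's left (+y; clockwise seen from above), up to a stop at 1.9. It stays where it is left.
- guard_pivot (a point): Pivot axis of the guard, 80 mm behind (+x) the dial's middle, on the pivot post (16 mm across; its cap 22 mm across, top 98 mm above the bench).
- guard_post (a point): Top centre of the upright aluminium post on the guard by which it is pushed: 16 mm across, standing from 94 to 135 mm above the bench, 125 mm from the pivot; when closed it lies 45 mm in front (-x) of the dial's middle.
- stand: Fixed stand of the readout screen: grey foot 120 (x) x 130 (y) x 20 mm and a column 40 mm across. Origin: centre of the foot's underside, on the swivel axis; -x is its front (robot side), z up.
- swivel (a joint): Swivel of the screen about the stand's vertical axis. 0: screen faces squarely to the stand's front (-x). Value in rad, positive clockwise seen from above (the screen's left-hand, +y, end goes back and its -y end comes forward), -1.2 to 1.2. Stays where it is left.
- tilt (a joint): Lean of the screen about its lower edge. 0: upright; value in rad, growing as its top leans back, away from its front, up to 1.4; 45 degrees is 0.785. Stays where it is left.
- screen_hinge (a point): Middle of the tilt hinge, on the swivel axis, 110 mm above the bench, in the screen's mid-thickness at its lower edge.
- screen_top (a point): Middle of the upper edge of the screen's front face, 105 mm up the screen from the hinge. The screen is a white slab with a dark display, 150 mm wide, 105 mm tall, 16 mm thick (8 mm to either side of the hinge).
- flask: Bystander: conical glass flask, 72 mm across its base, 104 mm tall. Origin: centre of its base.
- jar: Bystander: jar 60 mm across, 90 mm tall. Origin: centre of its base.
- handset: Bystander: white keypad handset 60 x 130 x 24 mm lying flat. Origin: centre of its underside.

How it is judged:
On the way, in this order (a step that is already met when the one before it is completed fails the run):
1. the guard is swung aside (over 1.2 rad) (value of joint guard above 1.2 rad), for 0.2 s.
2. with the guard aside, the reset lever is back at its zero stop (within 0.06 rad) (value of joint reset_lever below 0.06 rad and value of joint guard above 1 rad), for 0.2 s.
3. the guard is closed again (within 0.08 rad), the lever still at zero (value of joint reset_lever below 0.06 rad and value of joint guard below 0.08 rad), for 0.2 s.
4. the screen is square to its stand and leans back 45 degrees (each within 0.14 rad) (value of joint swivel between -0.14 and 0.14 rad and value of joint tilt between 0.645 and 0.925 rad), for 0.2 s.
At the end, for the whole second after the job is handed in: The reset lever rests at its zero stop (within 0.06 rad), the guard is closed (within 0.08 rad), and the screen is square to the stand's front and leans back 45 degrees (each within 0.14 rad, 8 degrees) (all of step 3 and all of step 4); the robot touches nothing.
It fails at once if the flask is moved by more than 30 mm (distance of flask from where it was at the start of the episode above 0.03 m).
It fails at once if the jar is moved by more than 30 mm (distance of jar from where it was at the start of the episode above 0.03 m).
It fails at once if the handset is moved by more than 30 mm (distance of handset from where it was at the start of the episode above 0.03 m).
It also fails if it takes over 72 s, if anything falls off the work surface, if the arm or the gripper's body presses on something with over 40 N, if the wrist force passes 120 N, or if a joint passes its speed limit or range.

ROBOT

A 6-joint arm with a two-finger parallel gripper is mounted at the origin on the work surface. World frame = base frame: x ahead of the robot, y to its left, z up, the work surface at z = 0. Lengths are in m, angles in rad, forces in N, time in s.
With the tool pointing down it reaches from about 0.35 to 0.775 m from the base axis. Payload 7.3 kg.
Tool frame: the origin (TCP) lies midway between the tips of the shut fingers; the grasp point (between the pads) lies 19 mm behind it (tcp_to_grasp is the distance from the TCP to the grasp point, in m); z points along the fingers, y is the line along which they close (so a half turn about z gives the same grasp; the last joint's range is limited). The gripper opens to 92 mm and grips with 3 to 60 N. Pads are 19 mm wide; open, the fingers measure 130 mm over their backs; the gripper's body (75 mm by 190 mm) begins 47 mm behind the grasp point.
Start: joints at [1.073, 0.342, 1.524, -0, 1.275, -0.146], TCP at [0.181, 0.493, 0.227] pointing down, gripper open.
Joint ranges: [-2.53, 2.53], [-0.77, 2.02], [0.04, 2.7], [-1, 4.14], [0.28, 2.66], [-3.11, 3.11]. Speed limits (rad/s): [2.57, 2.57, 3.14, 3.14, 3.14, 3.14].

INTERFACE

Orientations are given as [roll, pitch, yaw] about the fixed x, y, z axes, in that order (R = Rz(yaw) Ry(pitch) Rx(roll)).
In Python, from cell import observe, read_camera, calibration, hand_in, tcp_to_grasp gives the robot as it stands.
- The arm moves only by the tool send_rows, never from a script. Its argument "targets" is a list of rows, each a list of 5 numbers: the opening, from 0 (shut) to 1 (fully open), then the shift along the world's x, y, z in m, then the turn about the world's z in rad. A call has 1 to 5 rows; each row shifts and turns the commanded pose from where the row before left it; what a row does not reach is not made up. A row lasts 1/10 s, in which the tool goes at most 50 mm and 8.59 degrees, less where a joint would pass 70% of its speed; a pose out of reach is approached as far as the arm can. A call is refused whole if a number of a shift passes 0.05 or a number of a turn 0.15, either way. A call with a gripper value outside its range is refused whole. The fingers move at their own pace and stop on an object; "grip_force" is the grip in N (left out, the last holds). Time passes only in rows, so rows that do not move let the fingers close. It gives the time, the measured TCP pose, the force, the opening and the grip force at its end, in the units of the state.
- observe(): the state, without advancing time (a new reading comes with each control period).
- read_camera(name): name is "scene" or "top"; returns (picture, depth): 384x512x3 uint8, red, green, blue; 384x512 float32, m along the optical axis (not along the pixel's ray), 0 where there is no reading.
- calibration(name): a dict with "intrinsics" (3x3 intrinsics, pixels), "world_to_cam" (4x4, takes a point from world to camera coordinates). Camera axes: x right, y up, looking along -z (the intrinsics and any distortion apply to the point x, -y, -z); pixel columns grow to the right and rows downward; lengths in m; the calibration is good to about 2 mm. A picture is of the moment at which its call begins. calibration takes no time and is no camera call.
- hand_in(): hands the job in; it is judged then, once.
The state is a dict: "time": time; "qpos": joint angles; "qvel": joint speeds; "joint_efforts": joint torques, N m; "tool_pos": TCP position; "tool_rot": TCP orientation; "contact_force": force on the tool from outside, world axes, zero at the start; "torque": the same for the moment, N m; "opening": finger opening in m; "grip_force": force on a finger pad.
Only numpy, scipy, OpenCV 4.12 (cv2) and the standard library are available. Lean on these libraries where they do the work, as an engineer would, in place of code of your own. Each camera call takes 0.05 s, during which the arm holds its last target. There are 200 camera calls.

## Working session

There is one attempt and no reset: what is moved stays moved. The work goes in short steps, Python scripts to look and compute and a tool call to move; the robot and the scene stay as the last step left them, time stands still between calls to the robot, and variables do not carry over. Pictures are saved under pics/ and viewed, at most 10 in all, crops included, and the job is handed in when it is done.

Besides the shell and the picture viewer there is one more tool, called after "Emit:" in YAML: its name, and indented under it one key for each argument. send_rows: Moves the arm, as the interface text tells. Its arguments: {"type":"object","properties":{"targets":{"type":"array","items":{"type":"array","items":{"type":"number"}}},"grip_force":{"type":"number"}},"required":["targets"]}

```bash
mkdir -p pics
cat > h.py <<'E'
import numpy as np,cv2
from cell import *
def w(name,u,v,depth=None,z=None):
    c=calibration(name);K=np.array(c['intrinsics']);T=np.linalg.inv(np.array(c['world_to_cam']))
    r=np.linalg.inv(K)@[u,v,1];r=np.array([r[0],-r[1],-r[2]])
    d=T[:3,:3]@r;o=T[:3,3]
    s=depth if depth is not None else (z-o[2])/d[2]
    return o+s*d
E
python3 - <<'E'
from h import *
for n in('scene','top'):
    p,d=read_camera(n);cv2.imwrite(f'pics/{n}0.png',cv2.resize(p[:,:,::-1],(800,600),interpolation=cv2.INTER_CUBIC));np.save(f'{n}0.npy',d)
    c=calibration(n);print(c)
s=observe();print(s['tool_pos'],s['tool_rot'],s['contact_force'],s['time'],tcp_to_grasp)
E
```

```text
{'intrinsics': array([[418.42096945,   0.        , 248.62366276],
       [  0.        , 418.42096945, 189.54227561],
       [  0.        ,   0.        ,   1.        ]]), 'world_to_cam': array([[ 0.50992793,  0.85997774, -0.02029266, -0.22968752],
       [-0.4415213 ,  0.28190224,  0.85181575,  0.1133774 ],
       [ 0.73826313, -0.425405  ,  0.52344832, -1.5297143 ],
       [ 0.        ,  0.        ,  0.        ,  1.        ]])}
{'intrinsics': array([[384.81240016,   0.        , 253.55634204],
       [  0.        , 384.81240016, 192.4766124 ],
       [  0.        ,   0.        ,   1.        ]]), 'world_to_cam': array([[ 0.02158976, -0.99915485,  0.03497801, -0.06489282],
       [ 0.99590906,  0.02456383,  0.08695836, -0.56415222],
       [-0.08774406,  0.0329575 ,  0.9955977 , -0.98337736],
       [ 0.        ,  0.        ,  0.        ,  1.        ]])}
[0.18071496 0.49253444 0.22612683] [-3.14025917e+00 -1.61285726e-04  2.78984585e+00] [ 0.33598443 -0.58669937  0.11987846] 0.1 0.0188
```

View pics/scene0.png

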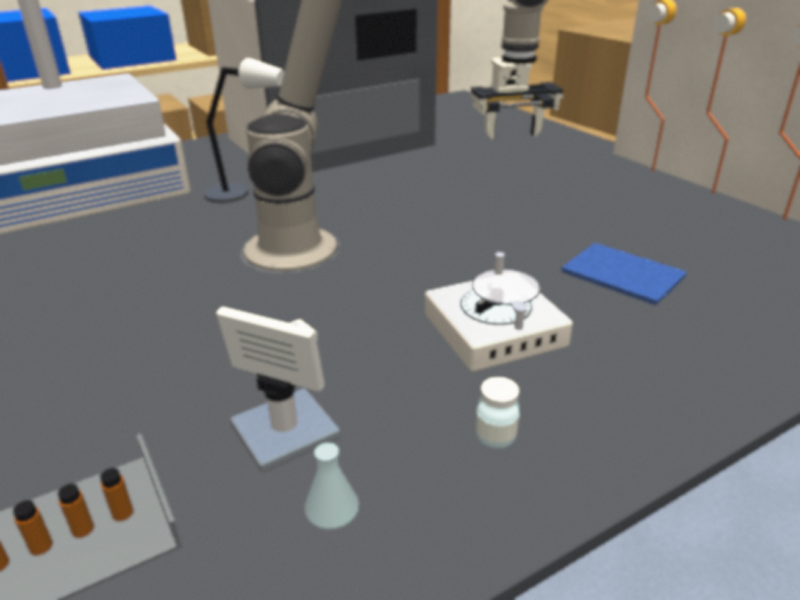

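View pics/top0.png

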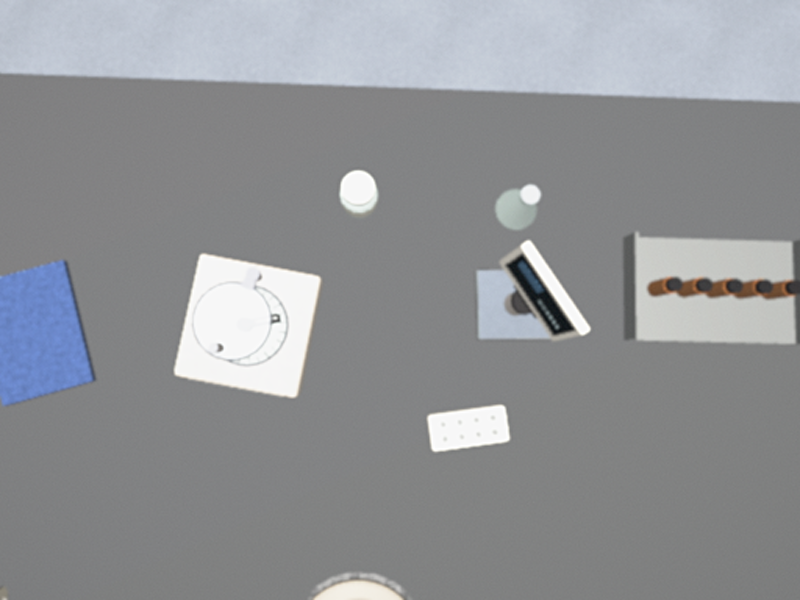

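Run:
```python
from h import *
p,d=read_camera('top')
a=p[155:262,105:212];b=p[145:225,295:385]
cv2.imwrite('pics/c1.png',cv2.resize(a[:,:,::-1],None,fx=5.6,fy=5.6,interpolation=cv2.INTER_CUBIC))
q=[(203,254),(320,275),(297,397),(175,375)]
P=np.array([w('top',u/1.5625,v/1.5625,z=.055) for u,v in q]);print(P,P.mean(0))
q=[(477,270),(478,339)];print([w('top',u/1.5625,v/1.5625,z=.02) for u,v in q])
# screen points from depth
c=calibration('top');K=c['intrinsics'];T=np.linalg.inv(c['world_to_cam'])
v,u=np.mgrid[145:225,295:385];z=d[145:225,295:385]
X=np.stack([(u-K[0,2])/K[0,0]*z,-(v-K[1,2])/K[1,1]*z,-z],-1)@T[:3,:3].T+T[:3,3]
m=(X[...,2]>.1)&(X[...,2]<.24)&(z>0);S=X[m];print(len(S),S.min(0),S.max(0))
np.save('S.npy',S)
n=np.linalg.svd(S-S.mean(0),full_matrices=False);print(S.mean(0),n[1],n[2])
# jar, flask, handset
for nm,(u,v),zz in[('jar',(358,187),.09),('flask',(531,195),.104),('hand',(469,428),.024)]:print(nm,w('top',u/1.5625,v/1.5625,z=zz))
```

```text
[[0.63128464 0.26423837 0.055     ]
 [0.60192883 0.07412897 0.055     ]
 [0.40466881 0.10432524 0.055     ]
 [0.43562685 0.29872788 0.055     ]] [0.51837728 0.18535512 0.055     ]
[array([ 0.62196336, -0.18859741,  0.02      ]), array([ 0.50466176, -0.19144804,  0.02      ])]
1631 [ 0.502077   -0.30879334  0.1034239 ] [ 0.63724542 -0.20583157  0.21896383]
[ 0.56794464 -0.25547411  0.18060914] [1.72350407 1.36318219 0.14344098] [[-0.81937215 -0.57323899  0.0051312 ]
 [ 0.1121512  -0.15151511  0.98207193]
 [-0.56218447  0.80525786  0.1884367 ]]
jar [0.74025569 0.01509932 0.09      ]
flask [ 0.73200626 -0.25926695  0.104     ]
hand [ 0.35694426 -0.17719765  0.024     ]
```

View pics/c1.png

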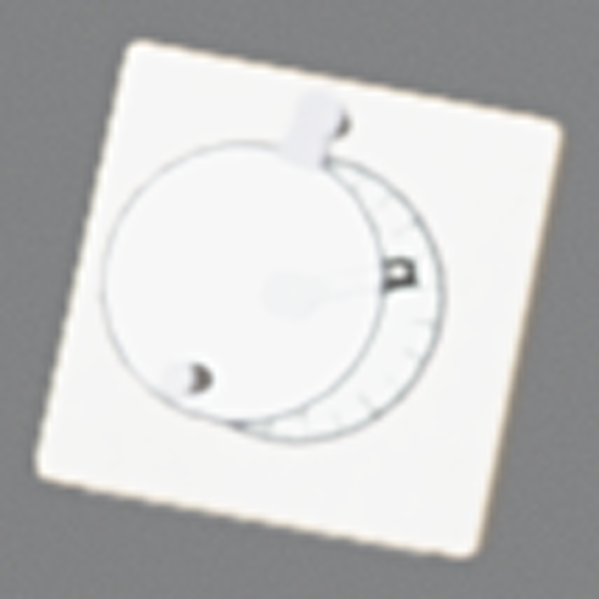

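Run:
```python
from h import *
f=lambda a,b,z:w('top',105+a/5.6,155+b/5.6,z=z)
post=f(180,378,.135);tip=f(400,272,.083);cap=f(315,118,.098);dial=f(292,292,.059);disc=f(242,282,.094)
print('post',post,'tip',tip,'cap?',cap,'dial',dial,'disc',disc)
yc=-.153;c=np.array([.518,.185]);R=np.array([[np.cos(yc),-np.sin(yc)],[np.sin(yc),np.cos(yc)]])
piv=c+R@[.08,0];print('pivot',piv)
for n,p in(('post',post),('disc',disc)):
    r=R.T@(p[:2]-piv);print(n,np.linalg.norm(r),'guard',np.arctan2(r[1],-r[0]))
r=R.T@(tip[:2]-c);print('lever r',np.linalg.norm(r),(np.arctan2(r[1],r[0])-np.pi)%(2*np.pi))
# all non-bg depth check of post top
p,d=read_camera('top')
cc=calibration('top');K=cc['intrinsics'];T=np.linalg.inv(cc['world_to_cam'])
v,u=np.mgrid[155:262,105:212];z=d[155:262,105:212]
X=np.stack([(u-K[0,2])/K[0,0]*z,-(v-K[1,2])/K[1,1]*z,-z],-1)@T[:3,:3].T+T[:3,3]
for lo,hi in((.12,.15),(.096,.105),(.085,.096),(.05,.058)):
    m=(X[...,2]>lo)&(X[...,2]<hi);q=X[m];print(lo,len(q),q.mean(0) if len(q) else '',(q.min(0)+q.max(0))/2 if len(q) else '')
```

```text
post [0.48006329 0.21778034 0.135     ] tip [0.52852038 0.13845369 0.083     ] cap? [0.59349502 0.17508598 0.098     ] dial [0.51973919 0.19007378 0.059     ] disc [0.52200855 0.20411425 0.094     ]
pivot [0.59706547 0.1728077 ]
post 0.12534770242749496 guard 0.2139638834485513
disc 0.08132429029685363 guard 0.24216379225070955
lever r 0.04772040440879722 1.9460810399122757
0.12 49 [0.4812784  0.21990608 0.13328594] [0.48127345 0.22047513 0.12933265]
0.096 378 [0.54023653 0.1975919  0.09717495] [0.53550348 0.20346536 0.10030012]
0.085 1707 [0.52452672 0.20342075 0.0938678 ] [0.53332648 0.2008962  0.09050589]
0.05 3477 [0.51187241 0.1775237  0.05495986] [0.51872381 0.18813635 0.05400443]
```

Emit:
send_rows:
  targets:
    - [1, 0.03, -0.027, 0, 0]
    - [1, 0.03, -0.027, 0, 0]
    - [1, 0.03, -0.027, 0, 0]
    - [1, 0.03, -0.027, 0, 0]
    - [1, 0.03, -0.027, 0, 0]

```text
time: 0.7
tool_pos: [0.3318, 0.3567, 0.2267]
tool_rot: [3.142, -0.0, 2.79]
contact_force: [0.8, 0.1, 1.1]
opening: 0.0919
grip_force: 0.0
```

Emit:
send_rows:
  targets:
    - [1, 0.03, -0.027, 0, 0]
    - [1, 0.03, -0.027, 0, 0]
    - [1, 0.03, -0.027, 0, 0]
    - [1, 0.03, -0.027, 0, 0]
    - [0.6, 0.03, -0.03, 0, 0]

```text
time: 1.2
tool_pos: [0.4819, 0.2187, 0.2266]
tool_rot: [3.141, -0.0, 2.79]
contact_force: [1.1, 0.1, -0.7]
opening: 0.0874
grip_force: 0.0
```

Emit:
send_rows:
  targets:
    - [0.6, 0, 0, -0.01, 0]
    - [0.6, 0, 0, 0, 0]

```text
time: 1.4
tool_pos: [0.4804, 0.219, 0.2151]
tool_rot: [-3.14, -0.003, 2.788]
contact_force: [-0.5, -0.2, 0.1]
opening: 0.0724
grip_force: 0.0
```

Tracking is good. Descend to z = 0.104 and close gently.

Emit:
send_rows:
  targets:
    - [0.6, 0, 0, -0.04, 0]
    - [0.6, 0, 0, -0.04, 0]
    - [0.6, 0, 0, -0.03, 0]
    - [0.6, 0, 0, 0, 0]
  grip_force: 8

```text
time: 1.8
tool_pos: [0.4772, 0.2202, 0.1033]
tool_rot: [-3.137, -0.007, 2.791]
contact_force: [-0.2, -0.1, -0.8]
opening: 0.0553
grip_force: 0.0
```

Emit:
send_rows:
  targets:
    - [0, 0, 0, 0, 0]
    - [0, 0, 0, 0, 0]
    - [0, 0, 0, 0, 0]
    - [0, 0, 0, 0, 0]
    - [0, 0, 0, 0, 0]
  grip_force: 8

```text
time: 2.3
tool_pos: [0.4813, 0.22, 0.1075]
tool_rot: [3.141, 0.001, 2.79]
contact_force: [-0.5, 0.3, -0.7]
opening: 0.0196
grip_force: 0.0
```

Run:
```python
from h import *
yc=-.153;piv=np.array([.598,.175]);R=np.array([[np.cos(yc),-np.sin(yc)],[np.sin(yc),np.cos(yc)]])
P=lambda t:piv+R@(.126*np.array([-np.cos(t),np.sin(t)]))
t=np.arange(.21,1.95,.12);Q=np.array([P(a) for a in t]);print(np.c_[t,Q].round(3));print(np.diff(Q,axis=0).round(3).tolist())
s=observe();print(s['tool_pos'],s['opening'],s['contact_force'])
```

```text
[[0.21  0.48  0.22 ]
 [0.33  0.486 0.234]
 [0.45  0.494 0.246]
 [0.57  0.504 0.258]
 [0.69  0.514 0.269]
 [0.81  0.526 0.278]
 [0.93  0.539 0.286]
 [1.05  0.553 0.293]
 [1.17  0.567 0.297]
 [1.29  0.582 0.3  ]
 [1.41  0.597 0.301]
 [1.53  0.612 0.3  ]
 [1.65  0.627 0.298]
 [1.77  0.641 0.293]
 [1.89  0.655 0.287]]
[[0.006, 0.014], [0.008, 0.013], [0.009, 0.012], [0.011, 0.011], [0.012, 0.009], [0.013, 0.008], [0.014, 0.006], [0.014, 0.005], [0.015, 0.003], [0.015, 0.001], [0.015, -0.001], [0.015, -0.003], [0.014, -0.004], [0.014, -0.006]]
[0.48125663 0.21997473 0.1075377 ] 0.019565303322357327 [-0.47207562  0.30454274 -0.74266154]
```

Emit:
send_rows:
  targets:
    - [0, 0, 0, 0, 0]
    - [0, 0, 0, 0, 0]
    - [0, 0.006, 0.014, 0, -0.12]
    - [0, 0.008, 0.013, 0, -0.12]

```text
time: 2.7
tool_pos: [0.4952, 0.2469, 0.1073]
tool_rot: [3.141, 0.001, 2.544]
contact_force: [2.5, -2.7, 2.6]
opening: 0.016
grip_force: 8.0
```

Emit:
send_rows:
  targets:
    - [0, 0.009, 0.012, 0, -0.12]
    - [0, 0.011, 0.011, 0, -0.12]
    - [0, 0.012, 0.009, 0, -0.12]

```text
time: 3.0
tool_pos: [0.5276, 0.279, 0.1072]
tool_rot: [3.141, 0.001, 2.185]
contact_force: [-0.0, -4.1, 4.4]
opening: 0.0158
grip_force: 8.0
```

Forces are small and the post is held. I'll continue to about 1.77.

Emit:
send_rows:
  targets:
    - [0, 0.013, 0.008, 0, -0.12]
    - [0, 0.014, 0.006, 0, -0.12]
    - [0, 0.014, 0.005, 0, -0.12]
    - [0, 0.015, 0.003, 0, -0.12]

```text
time: 3.4
tool_pos: [0.5837, 0.2997, 0.1072]
tool_rot: [3.141, 0.002, 1.705]
contact_force: [0.0, -7.1, 5.9]
opening: 0.0157
grip_force: 8.0
```

Emit:
send_rows:
  targets:
    - [0, 0.015, 0.001, 0, -0.12]
    - [0, 0.015, -0.001, 0, -0.12]
    - [0, 0.015, -0.003, 0, -0.12]
    - [0, 0.014, -0.004, 0, -0.12]

```text
time: 3.8
tool_pos: [0.6422, 0.2919, 0.1072]
tool_rot: [-3.141, 0.003, 1.224]
contact_force: [-4.8, -7.8, 7.2]
opening: 0.0157
grip_force: 8.0
```

Emit:
send_rows:
  targets:
    - [0, 0.012, -0.005, 0, -0.1]
    - [0, 0, 0, 0, 0]

```text
time: 4.0
tool_pos: [0.6551, 0.2862, 0.1071]
tool_rot: [3.141, 0.002, 1.125]
contact_force: [-2.9, -6.2, 7.5]
opening: 0.0155
grip_force: 8.0
```

Emit:
send_rows:
  targets:
    - [0.6, 0, 0, 0, 0]
    - [0.6, 0, 0, 0, 0]
    - [0.6, 0, 0, 0, 0]
    - [0.6, 0, 0, 0.04, 0]
    - [0.3, 0, 0, 0.04, 0]

```text
time: 4.5
tool_pos: [0.6528, 0.289, 0.1859]
tool_rot: [-3.139, 0.003, 1.13]
contact_force: [0.3, 0.6, -0.4]
opening: 0.0423
grip_force: 0.0
```

Emit:
send_rows:
  targets:
    - [0, 0, -0.04, 0.03, 0.15]
    - [0, 0, -0.04, 0, 0.15]
    - [0, 0, -0.04, 0, 0.15]
    - [0, 0, -0.04, 0, 0.15]
    - [0, 0, -0.04, 0, 0.15]

```text
time: 5.0
tool_pos: [0.6535, 0.0878, 0.2168]
tool_rot: [3.141, -0.0, 1.887]
contact_force: [0.8, -1.2, -0.4]
opening: 0.0041
grip_force: 0.0
```

Run:
```python
from h import *
p,d=read_camera('top')
cv2.imwrite('pics/c2.png',cv2.resize(p[150:262,80:212,::-1],None,fx=5,fy=5,interpolation=cv2.INTER_CUBIC))
s=observe();print(s['tool_pos'],s['tool_rot'],s['qpos'],s['opening'])
```

```text
[0.65387031 0.08109044 0.21672603] [-3.14029656  0.00345075  1.89409216] [ 0.00895982  0.60262758  1.1247521  -0.00372791  1.41437971 -0.31375274] 0.0017526446879794113
```

View pics/c2.png

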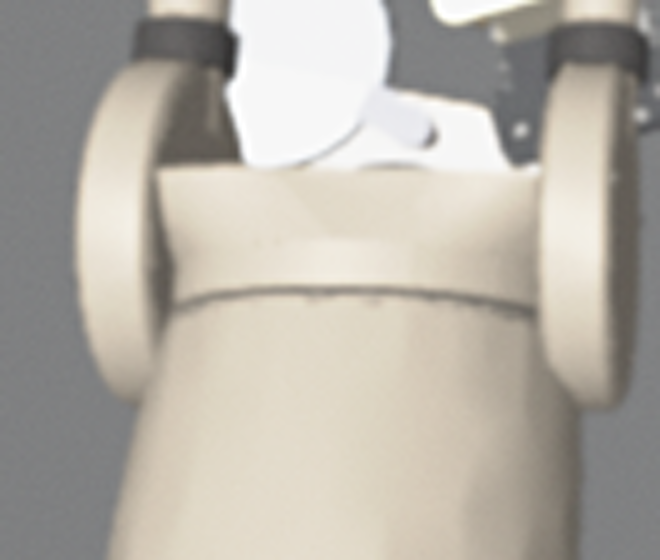

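Run:
```python
from h import *
c=np.array([.519,.187]);e=lambda a:np.array([np.cos(a),np.sin(a)])
def P(v,r=.036,o=.0165):
    f=2.989+v;return np.r_[c+r*e(f)+o*e(f+np.pi/2),f-np.pi/2]
V=np.r_[np.linspace(2.2,0,19),-.06];Q=np.array([P(v) for v in V]);print(np.c_[V,Q].round(4));print(np.diff(Q,axis=0).round(4).tolist())
s=observe();print(Q[0]-np.r_[s['tool_pos'][:2],s['tool_rot'][2]])
```

```text
[[ 2.2     0.5502  0.1626  3.6182]
 [ 2.0778  0.547   0.159   3.496 ]
 [ 1.9556  0.5433  0.1558  3.3738]
 [ 1.8333  0.5394  0.153   3.2515]
 [ 1.7111  0.5351  0.1508  3.1293]
 [ 1.5889  0.5305  0.1491  3.0071]
 [ 1.4667  0.5258  0.148   2.8849]
 [ 1.3444  0.521   0.1474  2.7626]
 [ 1.2222  0.5162  0.1475  2.6404]
 [ 1.1     0.5114  0.1481  2.5182]
 [ 0.9778  0.5067  0.1494  2.396 ]
 [ 0.8556  0.5022  0.1511  2.2738]
 [ 0.7333  0.498   0.1535  2.1515]
 [ 0.6111  0.494   0.1563  2.0293]
 [ 0.4889  0.4905  0.1595  1.9071]
 [ 0.3667  0.4873  0.1632  1.7849]
 [ 0.2444  0.4847  0.1673  1.6626]
 [ 0.1222  0.4825  0.1716  1.5404]
 [ 0.      0.4809  0.1762  1.4182]
 [-0.06    0.4803  0.1785  1.3582]]
[[-0.0032, -0.0036, -0.1222], [-0.0036, -0.0032, -0.1222], [-0.004, -0.0027, -0.1222], [-0.0043, -0.0022, -0.1222], [-0.0045, -0.0017, -0.1222], [-0.0047, -0.0011, -0.1222], [-0.0048, -0.0005, -0.1222], [-0.0048, 0.0, -0.1222], [-0.0048, 0.0006, -0.1222], [-0.0047, 0.0012, -0.1222], [-0.0045, 0.0018, -0.1222], [-0.0042, 0.0023, -0.1222], [-0.0039, 0.0028, -0.1222], [-0.0036, 0.0033, -0.1222], [-0.0031, 0.0037, -0.1222], [-0.0027, 0.004, -0.1222], [-0.0021, 0.0043, -0.1222], [-0.0016, 0.0046, -0.1222], [-0.0006, 0.0023, -0.06]]
[-0.10369342  0.0814913   1.72411151]
```

Emit:
send_rows:
  targets:
    - [0, -0.02, 0.02, 0, 0.145]
    - [0, -0.02, 0.02, 0, 0.145]
    - [0, -0.02, 0.02, 0, 0.145]
    - [0, -0.02, 0.02, 0, 0.145]
    - [0, -0.024, 0.001, 0, 0.145]

```text
time: 5.55
tool_pos: [0.5489, 0.1724, 0.2165]
tool_rot: [3.141, -0.0, 2.613]
contact_force: [0.2, -0.4, -0.0]
opening: 0.0008
grip_force: 0.0
```

Emit:
send_rows:
  targets:
    - [0, 0, 0, 0, 0.145]
    - [0, 0, 0, 0, 0.145]
    - [0, 0, 0, 0, 0.145]
    - [0, 0, 0, 0, 0.145]
    - [0, 0, 0, 0, 0.145]

```text
time: 6.05
tool_pos: [0.5496, 0.1704, 0.2167]
tool_rot: [3.141, 0.0, -2.947]
contact_force: [-0.1, 0.2, -0.4]
opening: 0.0004
grip_force: 0.0
```

Emit:
send_rows:
  targets:
    - [0, 0, 0, -0.04, 0.145]
    - [0, 0, 0, -0.04, 0.135]
    - [0, 0, 0, -0.02, 0]
    - [0, 0, 0, 0, 0]

```text
time: 6.45
tool_pos: [0.5477, 0.17, 0.1136]
tool_rot: [3.139, -0.006, -2.674]
contact_force: [0.2, 0.3, -0.2]
opening: 0.0006
grip_force: 0.0
```

Run:
```python
from h import *
p,d=read_camera('scene')
cv2.imwrite('pics/c3.png',cv2.resize(p[130:250,250:400,::-1],None,fx=5,fy=5,interpolation=cv2.INTER_CUBIC))
s=observe();print(s['tool_pos'],s['tool_rot'],s['opening'],s['contact_force'])
```

```text
[0.54912597 0.17016429 0.11583333] [ 3.14061713e+00 -2.52014164e-03 -2.67379011e+00] 0.0006395134816104889 [0.34840506 0.06229589 0.13929696]
```

View pics/c3.png

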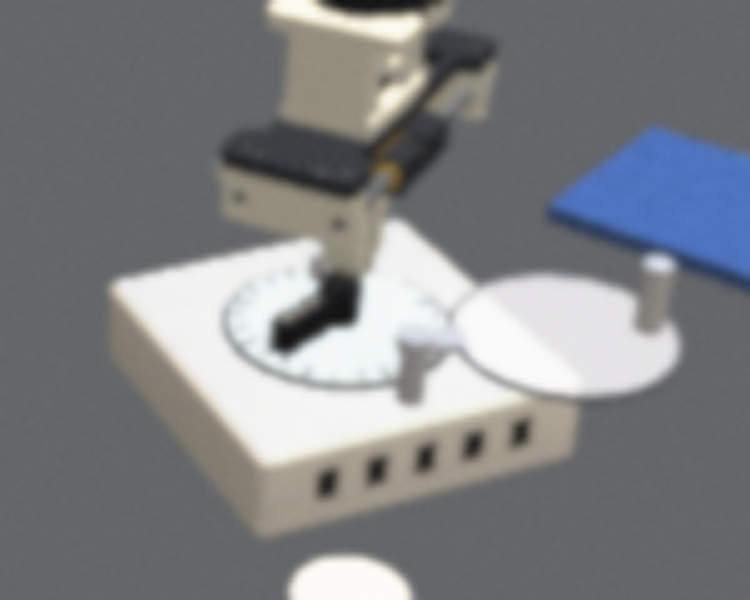

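Run:
```python
from h import *
c=np.array([.519,.187])
for a,b in((280,325),(340,280),(275,330)):
    t=w('scene',250+a/5,130+b/5,z=.083);r=t[:2]-c;print(t,np.linalg.norm(r),(np.arctan2(r[1],r[0])-2.989)%6.283)
t=w('scene',250+318/5,130+258/5,z=.075);print(t)
```

```text
[0.5363407  0.13395735 0.083     ] 0.05580521916137165 2.039171162358321
[0.51647063 0.19155246 0.083     ] 0.00520794182917491 5.371932972111987
[0.53895487 0.12855653 0.083     ] 0.061756266721270346 2.0522313083755046
[0.47991052 0.20521365 0.075     ]
```

Emit:
send_rows:
  targets:
    - [0, 0.008, -0.002, 0, 0]
    - [0, 0, 0, -0.022, 0]
    - [0, 0, 0, -0.022, 0]
    - [0, 0, 0, 0, 0]

```text
time: 6.9
tool_pos: [0.5577, 0.1676, 0.0719]
tool_rot: [3.141, -0.002, -2.674]
contact_force: [0.6, 0.3, 0.2]
opening: 0.0002
grip_force: 0.0
```

Emit:
send_rows:
  targets:
    - [0, -0.007, -0.005, 0, 0]
    - [0, 0, 0, 0, 0]

```text
time: 7.1
tool_pos: [0.5512, 0.1625, 0.0745]
tool_rot: [-3.141, 0.002, -2.674]
contact_force: [0.2, -0.1, 0.3]
opening: 0.0004
grip_force: 0.0
```

Emit:
send_rows:
  targets:
    - [0, -0.0032, -0.0036, 0, -0.122]
    - [0, -0.0036, -0.0032, 0, -0.122]
    - [0, -0.004, -0.0027, 0, -0.122]
    - [0, -0.0043, -0.0022, 0, -0.122]
    - [0, -0.0045, -0.0017, 0, -0.122]

```text
time: 7.6
tool_pos: [0.5327, 0.1491, 0.0746]
tool_rot: [3.141, 0.004, 2.995]
contact_force: [2.2, -1.6, -0.3]
opening: 0.0005
grip_force: 0.8
```

Emit:
send_rows:
  targets:
    - [0, -0.0047, -0.0011, 0, -0.122]
    - [0, -0.0048, -0.0005, 0, -0.122]
    - [0, -0.0048, 0, 0, -0.122]
    - [0, -0.0048, 0.0006, 0, -0.122]
    - [0, -0.0047, 0.0012, 0, -0.122]

```text
time: 8.1
tool_pos: [0.5085, 0.1492, 0.0745]
tool_rot: [3.139, 0.003, 2.385]
contact_force: [-0.3, -1.3, 0.4]
opening: 0.0005
grip_force: 0.9
```

Emit:
send_rows:
  targets:
    - [0, -0.0045, 0.0018, 0, -0.122]
    - [0, -0.0042, 0.0023, 0, -0.122]
    - [0, -0.0039, 0.0028, 0, -0.122]
    - [0, -0.0036, 0.0033, 0, -0.122]

```text
time: 8.5
tool_pos: [0.4919, 0.1596, 0.0743]
tool_rot: [3.139, 0.001, 1.897]
contact_force: [-0.5, -2.3, 0.1]
opening: 0.0009
grip_force: 0.9
```

Emit:
send_rows:
  targets:
    - [0, -0.0031, 0.0037, 0, -0.122]
    - [0, -0.0027, 0.004, 0, -0.122]
    - [0, -0.0021, 0.0043, 0, -0.122]

```text
time: 8.8
tool_pos: [0.4836, 0.1717, 0.0742]
tool_rot: [3.14, 0.0, 1.531]
contact_force: [-2.1, -2.2, 0.4]
opening: 0.0004
grip_force: 1.0
```

Emit:
send_rows:
  targets:
    - [0, -0.0016, 0.0046, 0, -0.122]
    - [0, 0, 0, 0, 0]

```text
time: 9.0
tool_pos: [0.4822, 0.1768, 0.0741]
tool_rot: [3.14, -0.001, 1.413]
contact_force: [-0.4, -0.1, 0.3]
opening: 0.0007
grip_force: 0.0
```

Emit:
send_rows:
  targets:
    - [0, -0.0002, 0.002, 0, 0]
    - [0, 0, 0, 0, 0]

```text
time: 9.2
tool_pos: [0.4823, 0.1776, 0.0738]
tool_rot: [3.14, 0.001, 1.417]
contact_force: [-2.9, -6.1, 5.2]
opening: 0.0007
grip_force: 3.0
```

Emit:
send_rows:
  targets:
    - [0, -0.0002, 0.0015, 0, 0]
    - [0, 0, 0, 0, 0]

```text
time: 9.4
tool_pos: [0.4823, 0.1778, 0.0739]
tool_rot: [3.139, 0.003, 1.417]
contact_force: [-0.6, -11.9, 6.2]
opening: 0.0007
grip_force: 6.1
```

Emit:
send_rows:
  targets:
    - [0, 0, 0.001, 0, 0]
    - [0, 0, 0, 0, 0]
    - [0, 0.002, -0.015, 0, 0]
    - [0, 0, 0, 0.05, 0]
    - [0, 0, 0, 0.05, 0]

```text
time: 9.9
tool_pos: [0.4829, 0.1651, 0.1733]
tool_rot: [-3.139, 0.0, 1.415]
contact_force: [1.5, 0.6, 1.1]
opening: 0.0003
grip_force: 0.0
```

Emit:
send_rows:
  targets:
    - [0.3, 0, 0, 0.04, 0]
    - [0.6, 0.034, 0.025, 0, -0.06]
    - [0.6, 0.034, 0.025, 0, -0.06]
    - [0.6, 0.034, 0.025, 0, -0.06]
    - [0.6, 0.034, 0.025, 0, -0.06]

```text
time: 10.4
tool_pos: [0.6209, 0.2666, 0.2135]
tool_rot: [3.141, -0.001, 1.174]
contact_force: [1.2, -0.6, 0.6]
opening: 0.036
grip_force: 0.0
```

Emit:
send_rows:
  targets:
    - [0.6, 0.034, 0.02, 0, -0.05]
    - [0.6, 0, 0, 0, 0]

```text
time: 10.6
tool_pos: [0.6562, 0.2875, 0.2096]
tool_rot: [-3.141, -0.0, 1.126]
contact_force: [-0.6, -0.2, -1.1]
opening: 0.0515
grip_force: 0.0
```

Run:
```python
from h import *
p,d=read_camera('scene')
cv2.imwrite('pics/c4.png',cv2.resize(p[130:250,250:450,::-1],None,fx=4,fy=4,interpolation=cv2.INTER_CUBIC))
s=observe();print(s['tool_pos'],s['tool_rot'],s['opening'],s['contact_force'])
```

```text
[0.65446269 0.28634819 0.21030317] [-3.14007286e+00  1.03763757e-03  1.12654364e+00] 0.0534141704678984 [-0.3798782  -0.44236547  0.15179413]
```

View pics/c4.png

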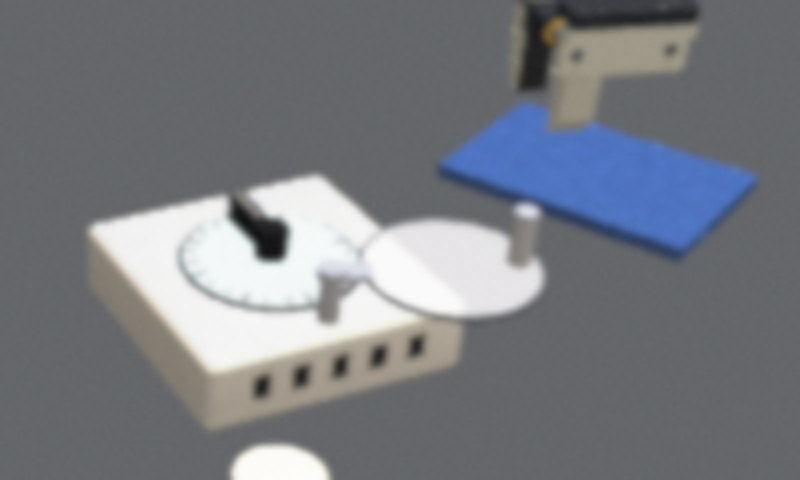

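Emit:
send_rows:
  targets:
    - [0.6, 0, 0, -0.04, 0]
    - [0.6, 0, 0, -0.04, 0]
    - [0.6, 0, 0, -0.025, 0]
    - [0.6, 0, 0, 0, 0]

```text
time: 11.05
tool_pos: [0.6503, 0.2843, 0.104]
tool_rot: [-3.136, 0.006, 1.125]
contact_force: [-0.4, -0.0, -1.1]
opening: 0.0553
grip_force: 0.0
```

Emit:
send_rows:
  targets:
    - [0, 0, 0, 0, 0]
    - [0, 0, 0, 0, 0]
    - [0, 0, 0, 0, 0]
    - [0, 0, 0, 0, 0]
    - [0, 0, 0, 0, 0]

```text
time: 11.55
tool_pos: [0.6536, 0.2861, 0.1086]
tool_rot: [3.141, -0.001, 1.124]
contact_force: [-0.1, 0.2, -0.1]
opening: 0.0192
grip_force: 0.0
```

Emit:
send_rows:
  targets:
    - [0, 0, 0, 0, 0]
    - [0, -0.012, 0.005, 0, 0.1]

```text
time: 11.75
tool_pos: [0.6431, 0.2909, 0.1082]
tool_rot: [3.139, -0.002, 1.224]
contact_force: [0.7, 1.7, 4.1]
opening: 0.0155
grip_force: 8.0
```

Emit:
send_rows:
  targets:
    - [0, -0.014, 0.004, 0, 0.12]
    - [0, -0.015, 0.003, 0, 0.12]
    - [0, -0.015, 0.001, 0, 0.12]
    - [0, -0.015, -0.001, 0, 0.12]

```text
time: 12.15
tool_pos: [0.5824, 0.2989, 0.1083]
tool_rot: [3.139, -0.001, 1.709]
contact_force: [2.0, 1.0, 0.8]
opening: 0.0156
grip_force: 8.0
```

Emit:
send_rows:
  targets:
    - [0, -0.015, -0.003, 0, 0.12]
    - [0, -0.014, -0.005, 0, 0.12]
    - [0, -0.014, -0.006, 0, 0.12]
    - [0, -0.013, -0.008, 0, 0.12]

```text
time: 12.55
tool_pos: [0.5259, 0.2771, 0.1083]
tool_rot: [3.14, -0.001, 2.19]
contact_force: [0.9, 2.1, 0.9]
opening: 0.0155
grip_force: 8.0
```

Emit:
send_rows:
  targets:
    - [0, -0.012, -0.009, 0, 0.12]
    - [0, -0.011, -0.011, 0, 0.12]
    - [0, -0.009, -0.012, 0, 0.12]
    - [0, -0.008, -0.013, 0, 0.12]
    - [0, -0.006, -0.014, 0, 0.12]

```text
time: 13.05
tool_pos: [0.4805, 0.217, 0.1083]
tool_rot: [3.14, 0.001, 2.789]
contact_force: [2.4, 0.3, 0.1]
opening: 0.0159
grip_force: 8.0
```

Emit:
send_rows:
  targets:
    - [0, -0.004, -0.012, 0, 0.1]
    - [0, 0, 0, 0, 0]

```text
time: 13.25
tool_pos: [0.4767, 0.2041, 0.1083]
tool_rot: [3.141, 0.001, 2.884]
contact_force: [1.3, -0.7, 0.7]
opening: 0.016
grip_force: 8.0
```

Emit:
send_rows:
  targets:
    - [0, -0.0025, -0.0085, 0, 0.06]
    - [0, 0, 0, 0, 0]

```text
time: 13.45
tool_pos: [0.4751, 0.1968, 0.1083]
tool_rot: [3.14, 0.002, 2.942]
contact_force: [2.9, -0.4, 0.7]
opening: 0.0157
grip_force: 8.0
```

Emit:
send_rows:
  targets:
    - [0, -0.0005, -0.003, 0, 0]
    - [0, 0, 0, 0, 0]

```text
time: 13.65
tool_pos: [0.475, 0.1965, 0.1083]
tool_rot: [3.135, 0.003, 2.94]
contact_force: [5.1, 12.3, -2.8]
opening: 0.0159
grip_force: 8.0
```

Emit:
send_rows:
  targets:
    - [0, -0.0003, -0.002, 0, 0]
    - [0, 0, 0, 0, 0]

```text
time: 13.85
tool_pos: [0.4748, 0.195, 0.1083]
tool_rot: [3.135, 0.003, 2.94]
contact_force: [5.1, 15.5, -2.9]
opening: 0.0188
grip_force: 8.0
```

Emit:
send_rows:
  targets:
    - [0.6, 0, 0, 0, 0]
    - [0.6, 0, 0, 0, 0]
    - [0.6, 0, 0, 0, 0]
    - [0.6, 0, 0, 0.045, 0]
    - [0.8, 0, 0, 0.045, 0]

```text
time: 14.35
tool_pos: [0.4718, 0.191, 0.1976]
tool_rot: [-3.139, -0.005, 2.942]
contact_force: [1.1, -0.2, 0.8]
opening: 0.0542
grip_force: 0.0
```

Emit:
send_rows:
  targets:
    - [1, -0.02, -0.02, 0.05, -0.14]
    - [1, -0.02, -0.02, 0.03, -0.14]
    - [1, 0, 0, 0, -0.14]
    - [1, 0, 0, 0, -0.14]
    - [1, 0, 0, 0, -0.14]

```text
time: 14.85
tool_pos: [0.4352, 0.1537, 0.2715]
tool_rot: [-3.141, 0.0, 2.236]
contact_force: [0.1, -0.1, -0.5]
opening: 0.0906
grip_force: 0.0
```

Run:
```python
from h import *
p,d=read_camera('top')
a=cv2.resize(p[145:225,295:385,::-1],None,fx=6,fy=6,interpolation=cv2.INTER_CUBIC)
cv2.imwrite('pics/c5.png',a)
s=observe();print(s['tool_pos'],s['tool_rot'])
```

```text
[0.4352531  0.15375012 0.2713133 ] [-3.14103761e+00 -1.36227443e-04  2.22955587e+00]
```

View pics/c5.png

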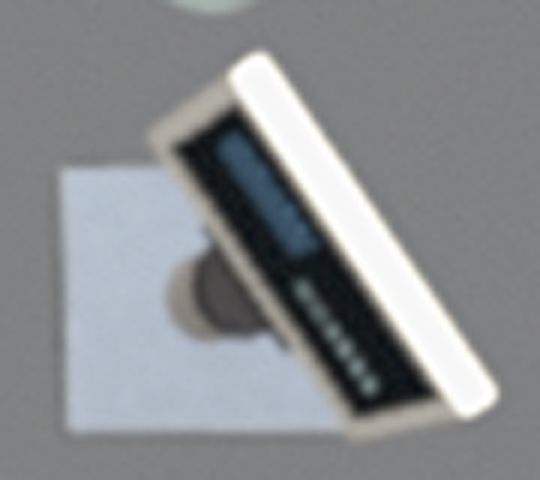

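Run:
```python
from h import *
f=lambda a,b,z:w('top',295+a/6-.4,145+b/6-.4,z=z)
A=f(62,168,.02);B=f(67,432,.02);C=f(340,433,.02);print(A,B,C)
x=A-B;y=B-C;y1=np.arctan2(x[1],x[0]);y2=np.arctan2(-y[0],y[1]);print('yaw',y1,y2)
t=(y1+y2)/2;X=np.array([np.cos(t),np.sin(t)]);Y=np.array([-X[1],X[0]])
ctr=(A+B)[:2]/2-.065*Y;print('ctr',ctr)
q=[f(232,88,.213),f(452,418,.213),f(266,52,.213),f(498,388,.213)]
print(np.round(q,4));d=q[0]-q[1];e=q[2]-q[3];print('dir',np.arctan2(d[1],d[0]),np.arctan2(e[1],e[0]),np.linalg.norm(d[:2]),np.mean(q,0))
th=np.arctan2(d[1],d[0]);print('swivel',t+np.pi/2-th)
```

```text
[ 0.62247561 -0.18766474  0.02      ] [ 0.50559977 -0.19103268  0.02      ] [ 0.50787833 -0.31205888  0.02      ]
yaw 0.028808485175394034 0.01882480473462364
ctr [ 0.56558563 -0.25433028]
[[ 0.6254 -0.2167  0.213 ]
 [ 0.5082 -0.2964  0.213 ]
 [ 0.6389 -0.2291  0.213 ]
 [ 0.5194 -0.3131  0.213 ]]
dir 0.5971397478613123 0.6126598862439303 0.141719470684644 [ 0.57299169 -0.26384857  0.213     ]
swivel 0.997473223888593
```

Emit:
send_rows:
  targets:
    - [1, 0.008, -0.037, 0, -0.135]
    - [1, 0.008, -0.037, 0, -0.135]
    - [1, 0.008, -0.037, 0, -0.135]
    - [1, 0.008, -0.037, 0, -0.135]
    - [1, 0.008, -0.037, 0, -0.135]

```text
time: 15.4
tool_pos: [0.4754, -0.0325, 0.2711]
tool_rot: [-3.141, -0.0, 1.565]
contact_force: [0.3, 1.1, -0.0]
opening: 0.0921
grip_force: 0.0
```

Emit:
send_rows:
  targets:
    - [1, 0.008, -0.037, 0, -0.135]
    - [1, 0.008, -0.037, 0, -0.135]
    - [1, 0.008, -0.037, 0, -0.135]
    - [1, 0.008, -0.037, 0, -0.135]
    - [1, 0.008, -0.037, 0, -0.135]

```text
time: 15.9
tool_pos: [0.5154, -0.2174, 0.2709]
tool_rot: [-3.14, 0.0, 0.89]
contact_force: [1.4, 0.1, 0.7]
opening: 0.0919
grip_force: 0.0
```

Emit:
send_rows:
  targets:
    - [1, 0.008, -0.037, 0, -0.135]
    - [1, 0.008, -0.037, 0, -0.135]
    - [1, 0, 0, 0, 0]

```text
time: 16.2
tool_pos: [0.5313, -0.2942, 0.2697]
tool_rot: [-3.141, 0.002, 0.618]
contact_force: [0.0, 0.7, -0.5]
opening: 0.0919
grip_force: 0.0
```

Lower over the upper edge and close softly.

Emit:
send_rows:
  targets:
    - [1, 0, 0.003, -0.03, -0.01]
    - [1, 0, 0, -0.03, 0]
    - [1, 0, 0, -0.03, 0]
    - [1, 0, 0, -0.015, 0]
    - [1, 0, 0, 0, 0]
  grip_force: 4

```text
time: 16.7
tool_pos: [0.5301, -0.2853, 0.1634]
tool_rot: [-3.136, 0.002, 0.616]
contact_force: [-0.9, -0.3, -0.5]
opening: 0.092
grip_force: 0.0
```

Emit:
send_rows:
  targets:
    - [0.4, 0, 0, 0, 0]
    - [0.4, 0, 0, 0, 0]
    - [0.4, 0, 0, 0, 0]
    - [0.4, 0, 0, 0, 0]
    - [0.35, 0, 0, 0, 0]

```text
time: 17.2
tool_pos: [0.5318, -0.287, 0.1668]
tool_rot: [3.141, -0.0, 0.614]
contact_force: [0.2, 0.2, -0.0]
opening: 0.0565
grip_force: 0.0
```

Emit:
send_rows:
  targets:
    - [0.35, 0, 0, 0, 0]
    - [0.3, 0, 0, 0, 0]
    - [0.3, 0, 0, 0, 0]
    - [0.3, 0, 0, 0, 0]

```text
time: 17.6
tool_pos: [0.5316, -0.2869, 0.1662]
tool_rot: [-3.142, 0.0, 0.614]
contact_force: [-0.3, 0.8, 0.1]
opening: 0.0286
grip_force: 0.0
```

Emit:
send_rows:
  targets:
    - [0.2, 0, 0, 0, 0]
    - [0.2, 0, 0, 0, 0]
    - [0.1, 0, 0, 0, 0]
    - [0.1, 0, 0, 0, 0]

```text
time: 18.0
tool_pos: [0.5318, -0.2873, 0.1664]
tool_rot: [3.141, 0.0, 0.614]
contact_force: [1.5, -2.4, 0.6]
opening: 0.0211
grip_force: 3.9
```

Run:
```python
from h import *
s=observe();print(s['tool_pos'],s['tool_rot'],s['contact_force'],s['opening'],s['grip_force'])
c=np.array([.5655,-.2543]);p=s['tool_pos'][:2]-c
R=lambda a:np.array([[np.cos(a),-np.sin(a)],[np.sin(a),np.cos(a)]])
Q=np.array([c+R(a)@p for a in np.linspace(0,.98,9)]);print(np.diff(Q,axis=0).round(4).tolist())
```

```text
[ 0.53180648 -0.28728384  0.16637989] [3.14079264e+00 1.50941818e-05 6.13610566e-01] [ 1.51345491 -2.37827544  0.63944453] 0.021083398670242993 3.8898526778211817
[[0.0043, -0.0039], [0.0047, -0.0033], [0.0051, -0.0027], [0.0054, -0.0021], [0.0056, -0.0014], [0.0057, -0.0007], [0.0058, 0.0], [0.0057, 0.0007]]
```

Emit:
send_rows:
  targets:
    - [0.1, 0.0043, -0.0039, 0, 0.122]
    - [0.1, 0.0047, -0.0033, 0, 0.122]
  grip_force: 6

```text
time: 18.2
tool_pos: [0.5404, -0.2939, 0.1663]
tool_rot: [-3.141, -0.0, 0.862]
contact_force: [-0.6, -0.7, 0.5]
opening: 0.0218
grip_force: 6.1
```

Emit:
send_rows:
  targets:
    - [0.1, 0.0051, -0.0027, 0, 0.122]
    - [0.1, 0.0054, -0.0021, 0, 0.122]
    - [0.1, 0.0056, -0.0014, 0, 0.122]

```text
time: 18.5
tool_pos: [0.5567, -0.3003, 0.1663]
tool_rot: [-3.141, -0.0, 1.228]
contact_force: [-0.9, -1.0, 0.4]
opening: 0.0214
grip_force: 6.2
```

Emit:
send_rows:
  targets:
    - [0.1, 0.0057, -0.0007, 0, 0.122]
    - [0.1, 0.0058, 0, 0, 0.122]
    - [0.1, 0.0057, 0.0007, 0, 0.122]
    - [0.1, 0, 0, 0, 0]

```text
time: 18.9
tool_pos: [0.5746, -0.3004, 0.1664]
tool_rot: [3.141, 0.001, 1.591]
contact_force: [1.4, -2.4, 1.2]
opening: 0.0209
grip_force: 5.8
```

Emit:
send_rows:
  targets:
    - [0.5, 0, 0, 0, 0]
    - [0.5, 0, 0, 0, 0]
    - [0.6, 0, 0, 0, 0]
    - [0.6, 0, 0, 0.05, 0]
    - [0.6, 0, 0, 0.05, 0]

```text
time: 19.4
tool_pos: [0.5729, -0.2996, 0.2658]
tool_rot: [-3.138, -0.003, 1.589]
contact_force: [1.7, -1.9, 0.9]
opening: 0.0535
grip_force: 0.0
```

Emit:
send_rows:
  targets:
    - [0.3, -0.045, 0.01, 0, 0]
    - [0, -0.045, 0.02, 0, 0]
    - [0, -0.045, 0.016, 0, 0]
    - [0, -0.02, 0, 0, 0]
    - [0, 0, 0, 0, 0]

```text
time: 19.9
tool_pos: [0.4168, -0.2537, 0.267]
tool_rot: [-3.142, 0.0, 1.588]
contact_force: [-0.0, -0.4, 0.4]
opening: 0.0193
grip_force: 0.0
```

```bash
cat > m.py <<'E'
from h import *
p,d=read_camera('top')
cc=calibration('top');K=cc['intrinsics'];T=np.linalg.inv(cc['world_to_cam'])
v,u=np.mgrid[130:240,290:400];z=d[130:240,290:400]
X=np.stack([(u-K[0,2])/K[0,0]*z,-(v-K[1,2])/K[1,1]*z,-z],-1)@T[:3,:3].T+T[:3,3]
s=observe()
m=(X[...,2]>.125)&(X[...,2]<.235)&(z>0)&(abs(X[...,1]+.254)<.09)&(X[...,0]>.53);S=X[m]
import sys
print(len(S),S.min(0).round(3),S.max(0).round(3))
best=None;rng=np.random.default_rng(0)
for _ in range(500):
    q=S[rng.choice(len(S),3,replace=False)];n=np.cross(q[1]-q[0],q[2]-q[0]);L=np.linalg.norm(n)
    if L<1e-5:continue
    n/=L;n=-n if n[0]>0 else n
    tilt=np.arctan2(n[2],-n[0])
    if not -.1<tilt<1.2:continue
    i=abs((S-q[0])@n)<.003
    if best is None or i.sum()>best.sum():best=i
I=S[best];n=np.linalg.svd(I-I.mean(0))[2][2];n=-n if n[0]>0 else n
print('inl',best.sum(),'tilt',np.arctan2(n[2],np.hypot(*n[:2])),'swivel',np.arctan2(n[1],-n[0])+.024)
print(s['tool_pos'],s['tool_rot'],s['contact_force'])
cv2.imwrite(f'pics/m{s["time"]:.2f}.png',cv2.resize(p[130:240,290:400,::-1],None,fx=5,fy=5,interpolation=cv2.INTER_CUBIC))
E
python3 m.py; ls pics
```

```text
1091 [ 0.559 -0.328  0.125] [ 0.587 -0.178  0.219]
inl 741 tilt 0.1443184991366778 swivel 0.03421061958895434
[ 0.41841827 -0.25429776  0.26701693] [3.14042291e+00 7.12267826e-04 1.58787509e+00] [-0.38966517  0.00308396  0.06919584]
c1.png
c2.png
c3.png
c4.png
c5.png
m19.95.png
scene0.png
top0.png
```

Emit:
send_rows:
  targets:
    - [0, 0.035, 0, -0.03, 0]
    - [0, 0.035, 0, -0.035, 0]
    - [0, 0.035, 0, -0.032, 0]
    - [0, 0, 0, 0, 0]

```text
time: 20.35
tool_pos: [0.5259, -0.2526, 0.1619]
tool_rot: [-3.134, -0.006, 1.591]
contact_force: [-0.5, -0.1, -0.3]
opening: 0.0005
grip_force: 0.0
```

Emit:
send_rows:
  targets:
    - [0, 0.012, 0, 0, 0]
    - [0, 0.012, 0, 0, 0]
    - [0, 0.01, 0, 0, 0]
    - [0, 0, 0, 0, 0]

```text
time: 20.75
tool_pos: [0.5586, -0.2544, 0.169]
tool_rot: [-3.141, -0.0, 1.59]
contact_force: [-0.6, -0.4, -0.3]
opening: 0.0004
grip_force: 0.3
```

Emit:
send_rows:
  targets:
    - [0, 0.01, 0, 0, 0]
    - [0, 0.01, 0, 0, 0]
    - [0, 0.006, 0, 0, 0]
    - [0, 0, 0, 0, 0]

```text
time: 21.15
tool_pos: [0.5845, -0.2544, 0.1695]
tool_rot: [3.141, 0.0, 1.59]
contact_force: [-2.5, 0.2, 0.1]
opening: 0.0004
grip_force: 0.7
```

```bash
python3 m.py
```

```text
815 [ 0.566 -0.246  0.125] [ 0.627 -0.178  0.215]
inl 694 tilt 0.5507763337601778 swivel 0.05486469725633295
[ 0.58440322 -0.25447541  0.16960876] [3.14017870e+00 4.87547927e-04 1.58982332e+00] [-0.22152238 -0.41376323 -0.96085127]
```

Emit:
send_rows:
  targets:
    - [0, 0.006, 0, 0, 0]
    - [0, 0.006, 0, 0, 0]
    - [0, 0.006, 0, 0, 0]
    - [0, 0, 0, 0, 0]

```text
time: 21.6
tool_pos: [0.6031, -0.2544, 0.1694]
tool_rot: [3.14, 0.001, 1.59]
contact_force: [-1.0, 0.2, 0.9]
opening: 0.0005
grip_force: 0.8
```

```bash
python3 m.py
```

```text
908 [ 0.567 -0.244  0.125] [ 0.641 -0.178  0.205]
inl 790 tilt 0.726526357469434 swivel 0.060796437640931664
[ 0.60301161 -0.25442488  0.16949238] [3.13966341e+00 6.26766205e-04 1.59012080e+00] [0.12699045 0.33608452 0.50334857]
```

Push 5 mm more, back off, retreat and measure unobstructed.

Emit:
send_rows:
  targets:
    - [0, 0.005, 0, 0, 0]
    - [0, 0, 0, 0, 0]
    - [0, 0, 0, 0, 0]
    - [0, -0.03, 0, 0, 0]
    - [0, -0.045, 0, 0.01, 0]

```text
time: 22.15
tool_pos: [0.5321, -0.2538, 0.1775]
tool_rot: [-3.141, -0.001, 1.591]
contact_force: [-0.6, -1.6, -0.4]
opening: 0.0002
grip_force: 0.0
```

Emit:
send_rows:
  targets:
    - [0, -0.04, 0.01, 0.03, 0]
    - [0, -0.04, 0.02, 0.03, 0]
    - [0, -0.03, 0.04, 0.02, 0]
    - [0, 0, 0.04, 0, 0]
    - [0, 0, 0, 0, 0]

```text
time: 22.65
tool_pos: [0.4274, -0.1456, 0.2566]
tool_rot: [3.138, -0.0, 1.592]
contact_force: [0.8, -0.7, 0.7]
opening: 0.0005
grip_force: 0.0
```

```bash
python3 m.py
python3 - <<'E'
from h import *
a=cv2.resize(read_camera('top')[0][140:262,100:400,::-1],None,fx=2.66,fy=2.66,interpolation=cv2.INTER_CUBIC)
cv2.imwrite('pics/fin.png',a)
E
```

```text
2304 [ 0.565 -0.328  0.125] [ 0.644 -0.178  0.195]
inl 2042 tilt 0.7658812081407822 swivel 0.033681719245420766
[ 0.42797192 -0.14741299  0.2561212 ] [3.13882947e+00 1.00637041e-03 1.59256345e+00] [-0.42631131  0.13667093  0.32172006]
```

View pics/fin.png

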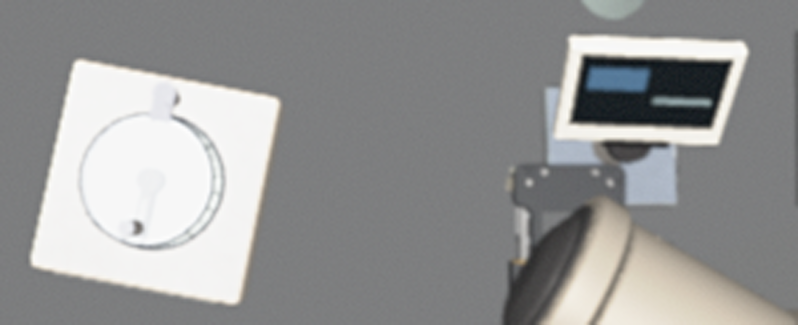

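Run:
```python
from h import *
p,d=read_camera('top')
cc=calibration('top');K=cc['intrinsics'];T=np.linalg.inv(cc['world_to_cam'])
v,u=np.mgrid[155:262,105:212];z=d[155:262,105:212]
X=np.stack([(u-K[0,2])/K[0,0]*z,-(v-K[1,2])/K[1,1]*z,-z],-1)@T[:3,:3].T+T[:3,3]
q=X[(X[...,2]>.12)&(X[...,2]<.15)].mean(0);r=q[:2]-[.598,.175]
g=np.pi-.153-np.arctan2(r[1],r[0]);print(q,g)
if abs(g)<.07: print(hand_in())
```

```text
[0.47454588 0.19480391 0.13357815] 0.0060600323475688
the job is handed in; nothing more can be done
None
```

The job is handed in, but the verdict was not shown. The lever was pushed back against its zero stop and the guard closed again (about 0.01 rad measured). The screen is square to its stand (about 0.03 rad) and leans back about 0.77 rad. I did not knowingly touch the flask, jar or handset.

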